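# Set the battery tester for a five-cell pack and dock the pack

## Task

Get the yellow five-cell battery pack ready for its test. First set the battery tester's push-to-turn knob to five cells, exactly five clicks clockwise from its off stop: press the knob down to its stop, no harder than it needs, before you turn it, never force it while it is locked, and let go so that it springs back up. Then lower the pack fully home into the tester's well before you let go of it, and leave the other things on the bench alone.

Things in the scene. Friction and masses are not known exactly. Their poses are not given: they have to be found in the camera images.
- tester: Blue battery tester, a fixed box 150 (x) x 250 (y) x 70 mm high. Origin at the centre of its underside on the bench; x points away from its front (the display side), y to the left seen from the front, z up. On its flat top: the black selector knob (axis at x 0, y +75 mm) on a grey dial plate with nine ticks, and the open pack well (centre x 0, y -45 mm).
- knob (a point): Point on the selector knob's upright turning axis, 33 mm above the tester's top with the knob up; moves with the knob, x along its bar to the pointer end. Knob: round skirt 42 mm across, 6 mm thick, its top 15 mm below this point; on it a grip bar 40 mm long, 14 mm wide, its top 15 mm above this point, a white line on its pointer half.
- dial (a point): Centre of the dial plate, level with the tester's top under the knob. The knob is sprung up; its bottom stop lies 3 to 9 mm down, differently each time. Pressing takes 4 to 9 N up to the stop, 12 to 15 N is a firm press. The thin plate gives 1 mm per 20 N; a downward push over 30 N (1.5 mm) spoils it.
- switch_nut (a point): Round nut of the switch body, 27 mm across, round the shaft on the dial plate; x and y as the tester's at rest. The knob is locked against turning unless it is held down on its stop (unlocked in the last 0.8 mm). Turning over a click takes up to 0.3 N m. A knob forced while locked twists the switch and nut in the plate, 0.2 rad per 1 N m; over 0.16 rad (0.8 N m) it is torn loose.
- selector (a joint): Turn of the knob, rad: 0 at the off stop (red tick, 120 deg anticlockwise of the tester's x axis), growing clockwise seen from above, 0.5236 a click, 8 clicks in all. Five cells = 2.618 (the longer tick). Starts at off or click 1, 2 or 3. Let go near a click it centres itself, springs up and locks; it may be regripped as often as needed.
- well (a point): Centre of the floor of the pack well in the tester's top, 45 mm above the bench. The well is 54 mm (x) by 108 mm (y) and 25 mm deep, with a 4 mm chamfer round its mouth and two brass contact strips on its floor; axes as the tester's.
- pack: Yellow plastic battery pack of five pairs of cells, standing on the bench: 48 mm (x) x 102 mm (y) x 72 mm high, 0.4 to 0.7 kg, ten black dots on its top. Origin at the centre of its underside, z up, y along its length. It goes into the well upright, either way round, its length along the well's, and stands 47 mm out of it.
- bobbin: Brass transformer bobbin with copper winding, 44 mm across and 40 mm high, upright. A bystander: leave it where it is. Origin at the centre of its underside.
- pliers: Steel pliers with blue handles, about 175 mm long and 75 mm wide, 17 mm high, lying along their x axis. A bystander: leave them where they are. Origin under the pivot.
- plug: Cream bakelite mains plug with three brass pins, 66 x 46 x 24 mm. A bystander: leave it where it is. Origin at the centre of its underside.
- heatsink: Finned aluminium heat sink, 60 x 44 x 31 mm. A bystander: leave it where it is. Origin at the centre of its underside.
- laptop_pack: Flat black laptop battery, 46 (x) x 205 (y) x 20 mm. A bystander: leave it where it is. Origin at the centre of its underside.

How it is judged:
By the outcome, as a careful person would: the job done as asked, in the order asked, and still so for the second after the job is handed in, with the robot touching nothing.
It also fails if it takes over 72 s, if anything falls off the work surface, if the arm or the gripper's body presses on something with over 40 N, if the wrist force passes 120 N, or if a joint passes its speed limit or range.

## Robot

A 6-joint arm with a two-finger parallel gripper is mounted at the origin on the work surface. World frame = base frame: x ahead of the robot, y to its left, z up, the work surface at z = 0. Lengths are in m, angles in degrees, forces in N, time in s.
With the tool pointing down it reaches from about 0.35 to 0.975 m from the base axis. Payload 17.4 kg.
Tool frame: the origin (TCP) lies between the finger pads; the fingertips stand 11 mm ahead of it and the grasp point (between the pads) lies 8 mm behind it (bot.tips_ahead is the distance from the TCP to the fingertips, in m); z points along the fingers, x is the direction in which the jaws open and shut, and the axes are right-handed (so a half turn about z gives the same grasp; the last joint's range is limited). The gripper opens to 85 mm and grips with 20 to 120 N. Pads are 22 mm wide; open, the fingers measure 114 mm over their backs; the gripper's body (76 mm by 85 mm) begins 54 mm behind the grasp point. The pads swing forward as they close: fully open they stand 13 mm farther back than shut.
Start: joints at [-66.165, 6.646, 82.598, -0, 90.757, -2.166], TCP at [0.296, -0.607, 0.242] pointing down, gripper open.
Joint ranges: [-162.19, 162.19], [-47.58, 125.68], [4.15, 143.07], [-65.23, 245.23], [0.69, 171.88], [-170.13, 170.13]. Speed limits (degrees/s): [108.29, 108.29, 127.2, 180, 180, 180].

## Interface

Orientations are given as [roll, pitch, yaw] about the fixed x, y, z axes, in that order (R = Rz(yaw) Ry(pitch) Rx(roll)).
In Python, from cell import bot gives the robot as it stands.
- The arm moves only by the tool play_rows, never from a script. Its argument "deltas" is a list of rows, each an object of numbers: "grip": the gripper's target within -1 to 1 (fully open at 1, half-way at 0, shut at -1); "x", "y", "z": the shift along the world's x, y, z in mm; "ax", "ay", "az": the turn, a rotation vector about the world's x, y, z in degrees. In form: [{"grip": .., "x": .., "y": .., "z": .., "ax": .., "ay": .., "az": ..}, ...]. A call has exactly 10 rows; each row shifts and turns the pose as measured when the row begins; what a row does not reach is not made up. A row lasts 1/8 s, in which the tool goes at most 62.5 mm and 10.7 degrees, less where a joint would pass 70% of its speed; a pose out of reach is approached as far as the arm can. A call is refused whole if a number of a shift passes 62.5 or a number of a turn 10.7, either way. A call with a gripper value outside its range is refused whole. The fingers move at their own pace and stop on an object; the grip force is fixed at half the most. Time passes only in rows, so rows that do not move let the fingers close, or fill a call up. It gives the time, the measured TCP pose, the force and the opening at its end, in the units of the state.
- bot.read_state(): the state, without advancing time (a new reading comes with each control period).
- bot.grab_frame(name): name is "scene" or "top"; returns a dict with "frame" (384x512x3 uint8, red, green, blue), "intrinsics" (3x3 intrinsics, pixels), "position" and "rotation" of the camera in the world. Camera axes: x right, y up, looking along -z (the intrinsics and any distortion apply to the point x, -y, -z); pixel columns grow to the right and rows downward; lengths in m; the calibration is good to about 2 mm. A picture is of the moment at which its call begins. There is no depth.
- bot.hand_in(): hands the job in, once; it reports no verdict.
Trained networks look in a picture, given as the dict that the camera call returned (one of the last four; its "shot" number tells which), for a name from the list of things; names that differ only in an ending like _2 or _b are one class to them, and where a whole thing is asked for, a point or a joint stands for the part that bears it (a point fixed in the world has none). Each returns a list of dicts, best first, with "p" (0 to 1); they miss things now and then, are a little off and sometimes report something else, mostly with a low value. They report only what shows in the picture. A call takes as long as a camera call.
- bot.look_for(name, picture): "at" ([x, y, z] in m, in world coordinates, good to about 4 mm: the middle of the surface that is visible of it).
The state is a dict: "time_s": time; "joints": joint angles; "dq": joint speeds; "tau": joint torques, N m; "ee_pos": TCP position; "ee_rot": TCP orientation; "contact_force": force on the tool from outside, world axes, zero at the start; "torque": the same for the moment, N m; "opening": finger opening in m.
Only numpy, scipy, OpenCV 4.12 (cv2) and the standard library are available. Lean on these libraries where they do the work, as an engineer would, in place of code of your own. Each camera call takes 0.05 s, during which the arm holds its last target.

## Working session

There is one attempt and no reset: what is moved stays moved. The work goes in short steps, Python scripts to look and compute and a tool call to move; the robot and the scene stay as the last step left them, time stands still between calls to the robot, and variables do not carry over. Pictures are saved under pics/ and viewed, and the job is handed in when it is done.

Besides the shell and the picture viewer there is one more tool, called after ">>>" by a JSON object that holds its "op" and its "data", one argument or row to a line. play_rows: Moves the arm, as the interface text tells. Its arguments: {"type":"object","properties":{"deltas":{"type":"array","items":{"type":"object","properties":{"grip":{"type":"number"},"x":{"type":"number"},"y":{"type":"number"},"z":{"type":"number"},"ax":{"type":"number"},"ay":{"type":"number"},"az":{"type":"number"}}}}},"required":["deltas"]}

```bash
mkdir -p pics; ls
cat > h.py <<'E'
import numpy as np, cv2
from cell import bot
def save(d,n,crop=None,s=1):
    f=d["frame"][...,::-1]
    if crop: f=f[crop[1]:crop[3],crop[0]:crop[2]]
    if s!=1: f=cv2.resize(f,None,fx=s,fy=s,interpolation=cv2.INTER_CUBIC)
    cv2.imwrite("pics/"+n,f)
def ray(d,u,v):
    k=np.array(d["intrinsics"]);p=np.linalg.solve(k,[u,v,1.]);r=np.array(d["rotation"])@np.array([p[0],-p[1],-p[2]])
    return np.array(d["position"]),r
def onz(d,u,v,z):
    o,r=ray(d,u,v);return o+r*(z-o[2])/r[2]
def proj(d,P):
    c=np.array(d["rotation"]).T@(np.array(P)-np.array(d["position"]))
    q=np.array(d["intrinsics"])@np.array([c[0],-c[1],-c[2]]);return q[:2]/q[2]
E
python3 - <<'E'
from h import *
s=bot.read_state();print(s)
for n in("top","scene"):
    d=bot.grab_frame(n);print(n,d.keys(),d["position"],d["rotation"],d["intrinsics"]);save(d,n+"0.png",s=1.5)
    for k in("tester","knob","dial","switch_nut","well","pack","bobbin","pliers","plug","heatsink","laptop_pack"):
        try:print(k,[(np.round(a["at"],4).tolist(),round(a["p"],2)) for a in bot.look_for(k,d)[:2]])
        except Exception as e:print(k,e)
E
```

```text
pics
{'time_s': 0.0, 'joints': array([-6.61638229e+01,  6.67411861e+00,  8.26361427e+01,  3.53036210e-04,
        9.07573962e+01, -2.16618895e+00]), 'dq': array([-0.03740417,  0.11975953, -0.05560467,  0.05429371, -0.05376906,
       -0.01369739]), 'tau': array([-1.65391735e-03, -7.31985641e+01, -6.32494354e+01, -4.14630574e-05,
        6.24361157e-03,  1.36990543e-04]), 'ee_pos': array([ 0.29584002, -0.60650985,  0.24155794]), 'ee_rot': array([-1.79997090e+02,  6.75957955e-02, -6.39976278e+01]), 'contact_force': array([-0.48376344,  0.30026948,  0.44036405]), 'torque': array([-0.03344587,  0.0094236 ,  0.01049657]), 'opening': 0.08511107717967184}
top dict_keys(['frame', 'intrinsics', 'position', 'rotation', 'shot']) [ 0.50215964 -0.00327062  1.16336544] [  7.24064043  -0.24384678 -91.62596912] [[347.11756741   0.         253.03328697]
 [  0.         347.11756741 192.27325996]
 [  0.           0.           1.        ]]
tester [([0.5538, 0.0103, 0.072], 0.74)]
knob [([0.5519, 0.0798, 0.0878], 0.59)]
dial [([0.5601, 0.086, 0.0692], 0.71)]
switch_nut [([0.5501, 0.0806, 0.0856], 0.49)]

[... 399 characters left out ...]
2773] [35.1763456  -0.97944875 76.64145461] [[362.42075747   0.         258.23770582]
 [  0.         362.42075747 193.81937807]
 [  0.           0.           1.        ]]
tester [([0.5797, 0.0037, 0.0731], 0.6)]
knob [([0.5538, 0.0876, 0.0985], 0.57)]
dial [([0.5692, 0.0821, 0.0715], 0.72)]
switch_nut [([0.5573, 0.0838, 0.0994], 0.49)]
well [([0.5772, 0.0061, 0.0681], 0.88)]
pack [([0.534, -0.2736, 0.0653], 0.61)]
bobbin [([0.5915, 0.3427, 0.0384], 0.64)]
pliers [([0.709, -0.3316, 0.0178], 0.87), ([0.4942, 0.3759, 0.0175], 0.3)]
plug [([0.8166, -0.048, 0.0248], 0.88)]
heatsink [([0.4939, 0.3765, 0.0189], 0.79), ([0.8177, -0.0504, 0.0241], 0.22)]
laptop_pack [([0.7701, 0.1763, 0.0219], 0.92)]
```

```bash
cat >> h.py <<'E'
from scipy.spatial.transform import Rotation as Ro
_g=bot.grab_frame
def grab(n):
    d=_g(n);d=dict(d);d["rpy"]=d["rotation"];d["rotation"]=Ro.from_euler("xyz",d["rotation"],degrees=True).as_matrix();return d
E
python3 - <<'E'
from h import *
for n in("top","scene"):
    d=grab(n)
    for k,p in dict(tester=(.554,.01,.07),pack=(.517,-.274,.07)).items(): print(n,k,proj(d,p))
    if n=="top": save(d,"topz.png",(140,80,400,330),3)
E
```

```text
top tester [246.86460597 219.87656016]
top pack [337.70492296 229.13729142]
scene tester [258.49191283 178.86634506]
scene pack [152.58130312 186.5028016 ]
```

View pics/top0.png

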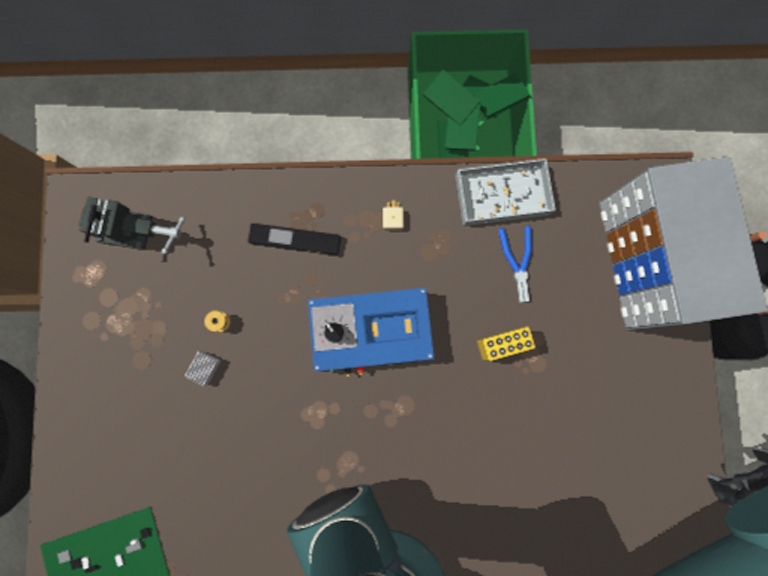

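View pics/scene0.png

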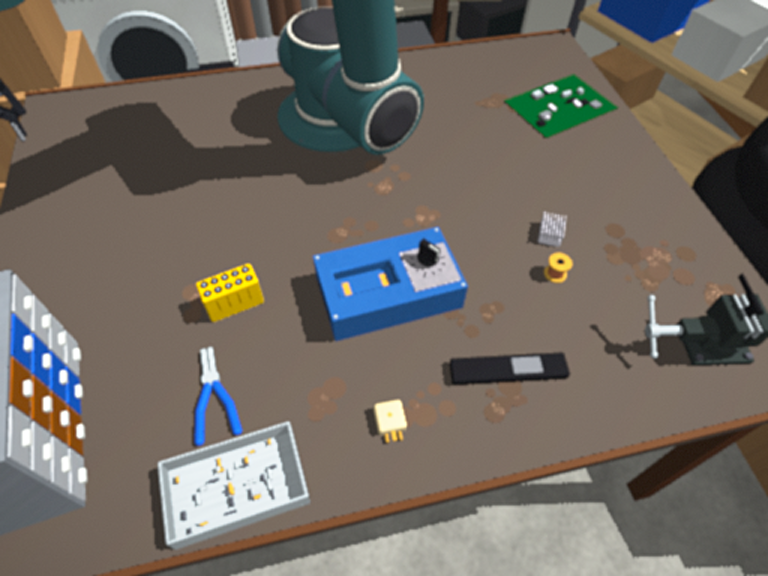

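View pics/topz.png

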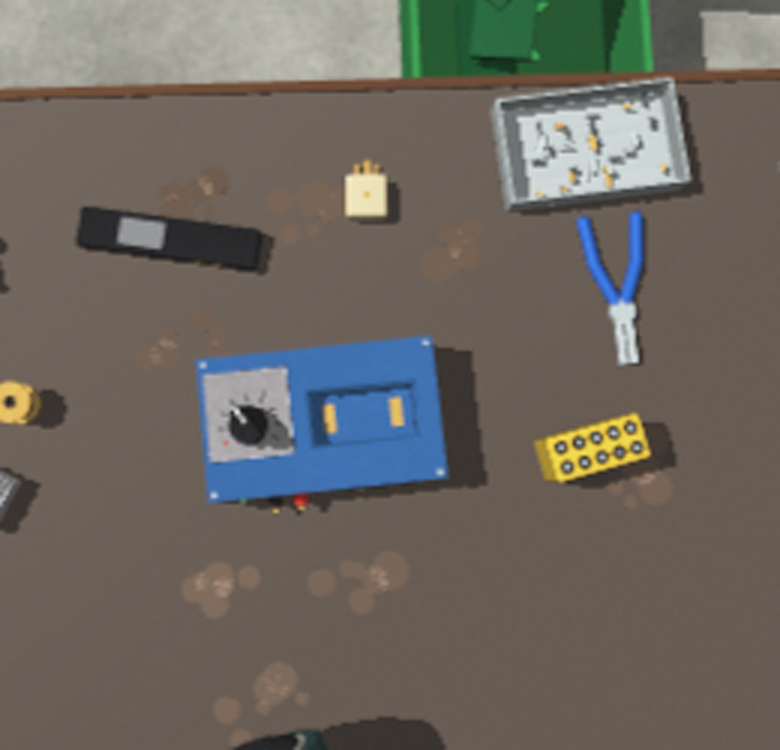

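```bash
cat > fit.py <<'E'
from h import *
from scipy.optimize import minimize
def hullmask(m):
    n,l,st,_=cv2.connectedComponentsWithStats(m.astype(np.uint8));i=1+np.argmax(st[1:,4])
    ys,xs=np.where(l==i);h=cv2.convexHull(np.stack([xs,ys],1).astype(np.int32));o=np.zeros(m.shape,np.uint8);cv2.fillConvexPoly(o,h,1);return o
def masks(d):
    hsv=cv2.cvtColor(d["frame"],cv2.COLOR_RGB2HSV);H,S,V=[hsv[...,i].astype(int) for i in range(3)]
    return ((H>95)&(H<125)&(S>110)&(V>50)),((H>22)&(H<33)&(S>140)&(V>60))
def boxpts(p,sz):
    x,y,a=p;c,s=np.cos(a),np.sin(a);w,l,h=np.array(sz)
    return np.array([(x+c*i*w/2-s*j*l/2,y+s*i*w/2+c*j*l/2,k*h) for i in(-1,1) for j in(-1,1) for k in(0,1)])
def fit(ds,ms,sz,p0):
    S=8
    def cost(p,vis=False):
        e=0
        for d,m in zip(ds,ms):
            q=np.array([proj(d,P) for P in boxpts(p,sz)])
            y0,y1=np.where(m.any(1))[0][[0,-1]];x0,x1=np.where(m.any(0))[0][[0,-1]];x0-=6;y0-=6;x1+=6;y1+=6
            q=(q-[x0,y0]+.5)*S-.5
            h=cv2.convexHull(q.astype(np.float32))
            o=np.zeros(((y1-y0)*S,(x1-x0)*S),np.uint8);cv2.fillConvexPoly(o,np.round(h*16).astype(np.int32),255,cv2.LINE_AA,4)
            o=cv2.resize(o,(x1-x0,y1-y0),interpolation=cv2.INTER_AREA)/255.
            e+=np.abs(o-m[y0:y1,x0:x1]).sum()
        return e
    b=None
    for s in(.01,.004):
        r=minimize(cost,p0,method="Nelder-Mead",options=dict(initial_simplex=np.array([p0]+[np.array(p0)+np.eye(3)[i]*[s,s,s*8][i] for i in range(3)]),xatol=1e-5,fatol=.01));p0=r.x
    return r.x,r.fun
E
python3 - <<'E'
from fit import *
ds=[grab("top"),grab("scene")]
mm=[masks(d) for d in ds]
T=[hullmask(m[0]) for m in mm];P=[hullmask(m[1]) for m in mm]
for nm,M,sz,p0 in(("tester",T,(.15,.25,.07),(.554,.01,.05)),("pack",P,(.048,.102,.072),(.517,-.274,.2))):
    print(nm,[int(m.sum()) for m in M])
    for a in([0],[1],[0,1]):
        p,f=fit([ds[i] for i in a],[M[i] for i in a],sz,p0);print(a,np.round(p[:2],4),np.degrees(p[2]).round(2),round(f,1))
save(ds[0],"k_top.png",(195,195,245,245),12);save(ds[1],"k_sc.png",(260,150,320,200),12)
E
```

```text
tester [3915, 5347]
[0] [0.5565 0.0104] 4.13 112.1
[1] [0.5575 0.0106] 4.35 84.6
[0, 1] [0.5572 0.0106] 4.31 203.2
pack [581, 1144]
[0] [ 0.518 -0.279] 13.42 37.9
[1] [ 0.5195 -0.279 ] 13.04 62.0
[0, 1] [ 0.5186 -0.2792] 13.01 103.5
```

View pics/k_top.png

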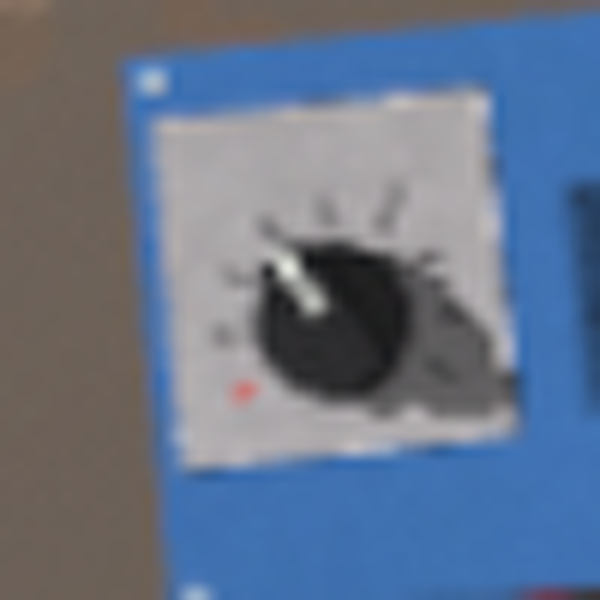

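View pics/k_sc.png

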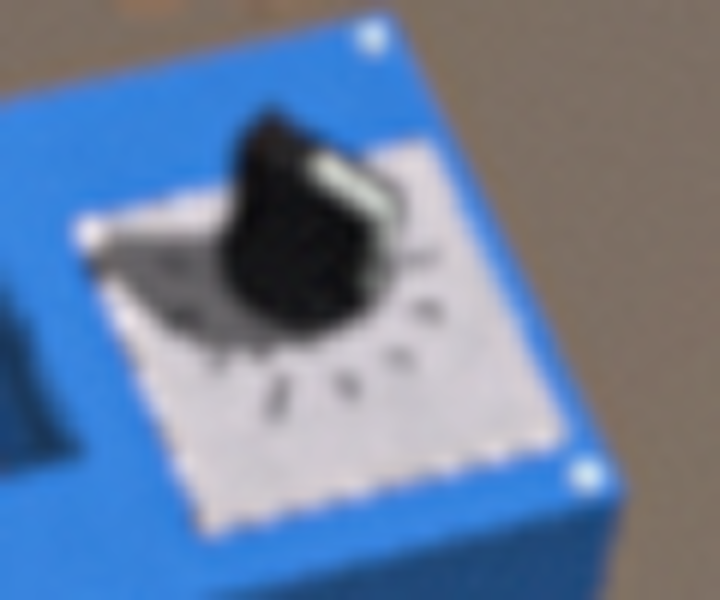

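Run:
```python
from h import *
t=np.array([.5572,.0106]);a=np.radians(4.25);R=np.array([[np.cos(a),-np.sin(a)],[np.sin(a),np.cos(a)]])
k=t+R@[0,.075];w=t+R@[0,-.045];print("knob",k,"well",w)
for n,off,pts in(("top",(195,195),((320,305),(280,250))),("scene",(260,150),((318,160),(390,215)))):
    d=grab(n);q=[onz(d,off[0]+(u+.5)/12-.5,off[1]+(v+.5)/12-.5,.118)[:2] for u,v in pts]
    v=R.T@(q[1]-q[0]);print(n,np.degrees(np.arctan2(v[1],v[0])),[ (R.T@(x-k)*1000).round(1) for x in q])
    # corner screws & plate corners check
    C=dict(top=((152,80),),scene=((373,37),(588,473)))[n]
    for u,v in C:print("screw",(R.T@(onz(d,off[0]+(u+.5)/12-.5,off[1]+(v+.5)/12-.5,.071)[:2]-t)*1000).round(1))
    print(proj(d,[*k,.118]),proj(d,[*k,.07]))
```

```text
knob [0.55164186 0.08539376] well [ 0.56053488 -0.03427626]
top 30.631657949331164 [array([2.1, 0.9]), array([16.8,  9.6])]
screw [ 68.1 118.4]
[221.57602576 220.61817065] [222.88497649 221.3063816 ]
scene 26.717488696326672 [array([ 1.7, -0.6]), array([21.2,  9.2])]
screw [-66.9 117.7]
screw [ 69.3 118.2]
[286.03958742 162.34880128] [284.66262845 173.51424282]
```

>>> {"op": "play_rows", "data": {
  "deltas": [
    {"grip":0,"x":20,"y":54,"z":-4,"az":1},
    {"grip":0,"x":20,"y":54,"z":-4,"az":1},
    {"grip":0,"x":20,"y":54,"z":-4,"az":1},
    {"grip":0,"x":20,"y":54,"z":-4,"az":1},
    {"grip":0,"x":20,"y":54,"z":-4,"az":1},
    {"grip":0,"x":20,"y":54,"z":-4,"az":1},
    {"grip":0,"x":20,"y":54,"z":-4,"az":1},
    {"grip":0,"x":20,"y":54,"z":-4,"az":1},
    {"grip":0,"x":20,"y":54,"z":-4,"az":0},
    {"grip":0,"x":20,"y":54,"z":-4,"az":0}
  ]
}}

```text
invalid input
```

```bash
cat > st.py <<'E'
from h import *
s=bot.read_state()
for k in("time_s","ee_pos","ee_rot","contact_force","torque","opening","joints"):print(k,np.round(s[k],5))
E
python3 st.py
```

```text
time_s 1.5
ee_pos [ 0.29587 -0.60671  0.24231]
ee_rot [-1.7999884e+02  6.3000000e-04 -6.4000820e+01]
contact_force [ 0.89828 -0.29852 -0.08719]
torque [ 0.0033  -0.00094  0.03701]
opening 0.08544
joints [-6.616844e+01  6.646510e+00  8.259638e+01  1.140000e-03  9.075778e+01
 -2.167610e+00]
```

>>> {"op": "play_rows", "data": {
  "deltas": [
    {"grip":0,"x":20,"y":54,"z":-4,"ax":0,"ay":0,"az":1},
    {"grip":0,"x":20,"y":54,"z":-4,"ax":0,"ay":0,"az":1},
    {"grip":0,"x":20,"y":54,"z":-4,"ax":0,"ay":0,"az":1},
    {"grip":0,"x":20,"y":54,"z":-4,"ax":0,"ay":0,"az":1},
    {"grip":0,"x":20,"y":54,"z":-4,"ax":0,"ay":0,"az":1},
    {"grip":0,"x":20,"y":54,"z":-4,"ax":0,"ay":0,"az":1},
    {"grip":0,"x":20,"y":54,"z":-4,"ax":0,"ay":0,"az":1},
    {"grip":0,"x":20,"y":54,"z":-4,"ax":0,"ay":0,"az":1},
    {"grip":0,"x":20,"y":54,"z":-4,"ax":0,"ay":0,"az":0},
    {"grip":0,"x":20,"y":54,"z":-4,"ax":0,"ay":0,"az":0}
  ]
}}

```text
time_s: 2.75
ee_pos: [0.4976, -0.0524, 0.2018]
ee_rot: [-179.8, -0.2, -56.1]
contact_force: [0.3, -1.5, 0.4]
opening: 0.0429
```

```bash
python3 st.py
```

```text
time_s 2.75
ee_pos [ 0.49759 -0.05238  0.20181]
ee_rot [-179.83498   -0.20243  -56.08669]
contact_force [ 0.25667 -1.53019  0.40782]
torque [-0.01631 -0.0144  -0.01614]
opening 0.04293
joints [-8.9099500e+00 -1.4996590e+01  1.0682373e+02 -3.6330000e-02
  8.7914220e+01  4.7177700e+01]
```

>>> {"op": "play_rows", "data": {
  "deltas": [
    {"grip":0,"x":18,"y":46,"z":-14,"ax":0,"ay":0,"az":0},
    {"grip":0,"x":18,"y":46,"z":-14,"ax":0,"ay":0,"az":0},
    {"grip":0,"x":18.5,"y":46,"z":-14,"ax":0,"ay":0,"az":0.3},
    {"grip":0,"x":0,"y":0,"z":0,"ax":0,"ay":0,"az":0},
    {"grip":0,"x":0,"y":0,"z":0,"ax":0,"ay":0,"az":0},
    {"grip":0,"x":0,"y":0,"z":0,"ax":0,"ay":0,"az":0},
    {"grip":0,"x":0,"y":0,"z":0,"ax":0,"ay":0,"az":0},
    {"grip":0,"x":0,"y":0,"z":0,"ax":0,"ay":0,"az":0},
    {"grip":0,"x":0,"y":0,"z":0,"ax":0,"ay":0,"az":0},
    {"grip":0,"x":0,"y":0,"z":0,"ax":0,"ay":0,"az":0}
  ]
}}

```text
time_s: 4.0
ee_pos: [0.5535, 0.0913, 0.1606]
ee_rot: [-179.7, -0.3, -55.7]
contact_force: [-0.1, 0.9, -0.1]
opening: 0.0428
```

```bash
python3 st.py; python3 -c "
from h import *
d=grab('scene');save(d,'s1.png',(220,90,350,210),6);d=grab('top');save(d,'t1.png',(170,160,300,280),6)"
```

```text
time_s 4.0
ee_pos [0.55352 0.09133 0.16059]
ee_rot [-179.65355   -0.34003  -55.6945 ]
contact_force [-0.05125  0.882   -0.1024 ]
torque [-0.04142  0.00419  0.01534]
opening 0.04279
joints [  6.83499  -5.96601 102.8849   -0.14306  82.61689  62.54627]
```

View pics/s1.png

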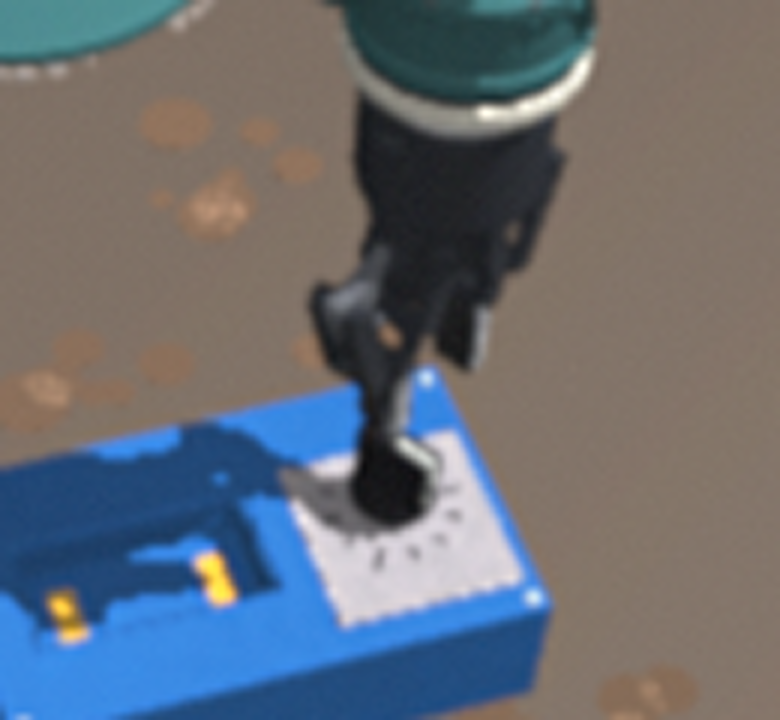

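View pics/t1.png

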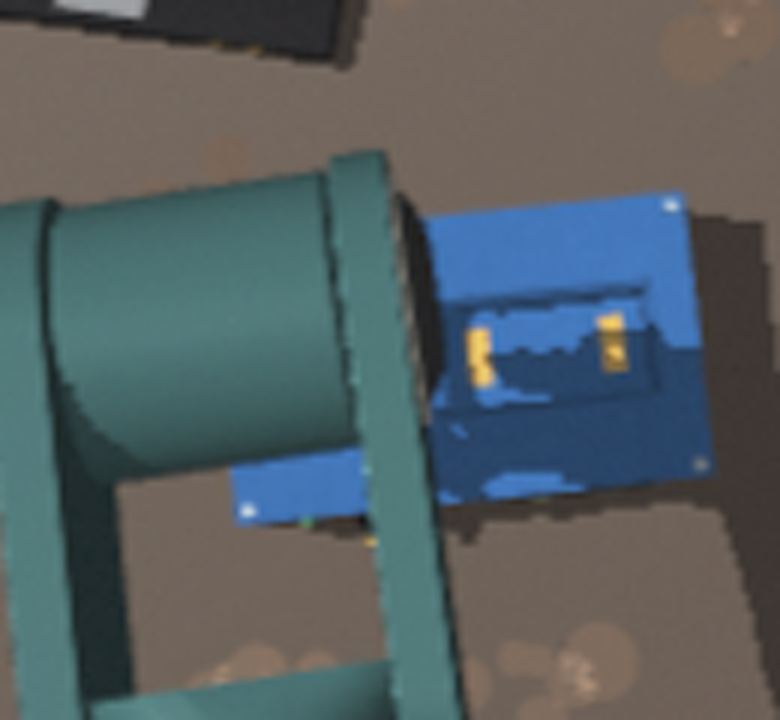

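```bash
cat > goal.py <<'E'
import sys
from h import *
x,y,z,yaw=map(float,sys.argv[1:5])
s=bot.read_state()
d=(np.array([x,y,z])-s["ee_pos"])*1000
rv=(Ro.from_euler("xyz",[180,0,yaw],degrees=True)*Ro.from_euler("xyz",s["ee_rot"],degrees=True).inv()).as_rotvec(degrees=True)
print("t",s["time_s"],"shift",d.round(2),"turn",rv.round(2),"F",np.round(s["contact_force"],1),"M",np.round(s["torque"],2),"op",round(s["opening"],4),"pos",np.round(s["ee_pos"],4))
E
python3 goal.py .552 .0855 .104 -55.75
```

```text
t 4.1 shift [ -1.51  -5.94 -56.56] turn [ 0.08  0.47 -0.07] F [ 0.8  0.3 -0.1] M [0.   0.02 0.02] op 0.0429 pos [0.5535 0.0914 0.1606]
```

>>> {"op": "play_rows", "data": {
  "deltas": [
    {"grip":0,"x":-1.5,"y":-6,"z":0,"ax":0,"ay":0.4,"az":0},
    {"grip":0,"x":0,"y":0,"z":-10,"ax":0,"ay":0,"az":0},
    {"grip":0,"x":0,"y":0,"z":-10,"ax":0,"ay":0,"az":0},
    {"grip":0,"x":0,"y":0,"z":-10,"ax":0,"ay":0,"az":0},
    {"grip":0,"x":0,"y":0,"z":-8,"ax":0,"ay":0,"az":0},
    {"grip":0,"x":0,"y":0,"z":-4,"ax":0,"ay":0,"az":0},
    {"grip":0,"x":0,"y":0,"z":-2,"ax":0,"ay":0,"az":0},
    {"grip":0,"x":0,"y":0,"z":0,"ax":0,"ay":0,"az":0},
    {"grip":0,"x":0,"y":0,"z":0,"ax":0,"ay":0,"az":0},
    {"grip":0,"x":0,"y":0,"z":0,"ax":0,"ay":0,"az":0}
  ]
}}

```text
time_s: 5.35
ee_pos: [0.5517, 0.0851, 0.113]
ee_rot: [180.0, -0.1, -55.7]
contact_force: [-0.5, -0.2, 1.4]
opening: 0.0428
```

```bash
python3 goal.py .552 .0855 .104 -55.75;python3 -c "
from h import *
d=grab('scene');save(d,'s2.png',(240,110,340,190),8)"
```

```text
t 5.35 shift [ 0.25  0.37 -9.02] turn [ 0.09  0.01 -0.08] F [-0.5 -0.2  1.4] M [ 0.05 -0.    0.04] op 0.0428 pos [0.5517 0.0851 0.113 ]
```

View pics/s2.png

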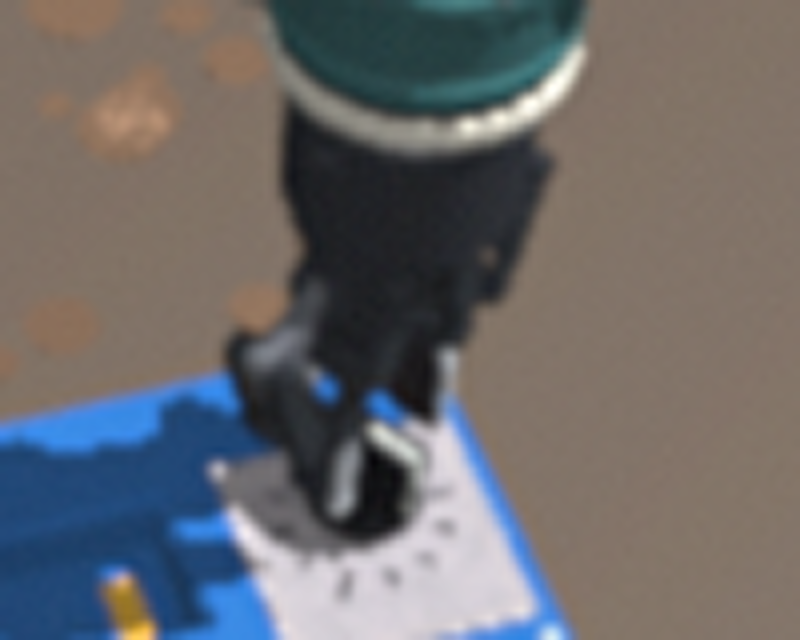

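>>> {"op": "play_rows", "data": {
  "deltas": [
    {"grip":-0.5,"x":0.2,"y":0.3,"z":-3,"ax":0,"ay":0,"az":0},
    {"grip":-0.5,"x":0,"y":0,"z":-3,"ax":0,"ay":0,"az":0},
    {"grip":-0.5,"x":0,"y":0,"z":-1,"ax":0,"ay":0,"az":0},
    {"grip":-0.5,"x":0,"y":0,"z":0,"ax":0,"ay":0,"az":0},
    {"grip":-0.5,"x":0,"y":0,"z":0,"ax":0,"ay":0,"az":0},
    {"grip":-0.6,"x":0,"y":0,"z":0,"ax":0,"ay":0,"az":0},
    {"grip":-0.7,"x":0,"y":0,"z":0,"ax":0,"ay":0,"az":0},
    {"grip":-0.8,"x":0,"y":0,"z":0,"ax":0,"ay":0,"az":0},
    {"grip":-0.9,"x":0,"y":0,"z":0,"ax":0,"ay":0,"az":0},
    {"grip":-1,"x":0,"y":0,"z":0,"ax":0,"ay":0,"az":0}
  ]
}}

```text
time_s: 6.65
ee_pos: [0.5518, 0.0857, 0.1059]
ee_rot: [180.0, -0.1, -55.7]
contact_force: [-1.5, 1.7, 1.6]
opening: 0.0125
```

```bash
python3 goal.py .552 .0855 .104 -55.75
```

```text
t 6.65 shift [ 0.18 -0.21 -1.86] turn [ 0.06  0.   -0.09] F [-1.5  1.7  1.6] M [ 0.21  0.24 -0.01] op 0.0125 pos [0.5518 0.0857 0.1059]
```

>>> {"op": "play_rows", "data": {
  "deltas": [
    {"grip":-1,"x":0,"y":0,"z":-0.5,"ax":0,"ay":0,"az":0},
    {"grip":-1,"x":0,"y":0,"z":-0.5,"ax":0,"ay":0,"az":0},
    {"grip":-1,"x":0,"y":0,"z":-0.5,"ax":0,"ay":0,"az":0},
    {"grip":-1,"x":0,"y":0,"z":-0.5,"ax":0,"ay":0,"az":0},
    {"grip":-1,"x":0,"y":0,"z":0,"ax":0,"ay":0,"az":0},
    {"grip":-1,"x":0,"y":0,"z":0,"ax":0,"ay":0,"az":0},
    {"grip":-1,"x":0,"y":0,"z":0,"ax":0,"ay":0,"az":0},
    {"grip":-1,"x":0,"y":0,"z":0,"ax":0,"ay":0,"az":0},
    {"grip":-1,"x":0,"y":0,"z":0,"ax":0,"ay":0,"az":0},
    {"grip":-1,"x":0,"y":0,"z":0,"ax":0,"ay":0,"az":0}
  ]
}}

```text
time_s: 7.9
ee_pos: [0.5519, 0.0857, 0.1054]
ee_rot: [180.0, -0.1, -55.7]
contact_force: [-3.7, 1.0, 3.4]
opening: 0.0129
```

```bash
python3 goal.py .552 .0855 .104 -55.75
```

```text
t 7.9 shift [ 0.11 -0.2  -1.41] turn [ 0.06  0.03 -0.09] F [-3.7  1.   3.4] M [0.16 0.56 0.03] op 0.0129 pos [0.5519 0.0857 0.1054]
```

>>> {"op": "play_rows", "data": {
  "deltas": [
    {"grip":-1,"x":0,"y":0,"z":-1,"ax":0,"ay":0,"az":0},
    {"grip":-1,"x":0,"y":0,"z":-1,"ax":0,"ay":0,"az":0},
    {"grip":-1,"x":0,"y":0,"z":-1,"ax":0,"ay":0,"az":0},
    {"grip":-1,"x":0,"y":0,"z":-1,"ax":0,"ay":0,"az":0},
    {"grip":-1,"x":0,"y":0,"z":-0.5,"ax":0,"ay":0,"az":0},
    {"grip":-1,"x":0,"y":0,"z":-0.5,"ax":0,"ay":0,"az":0},
    {"grip":-1,"x":0,"y":0,"z":-0.5,"ax":0,"ay":0,"az":0},
    {"grip":-1,"x":0,"y":0,"z":-0.5,"ax":0,"ay":0,"az":0},
    {"grip":-1,"x":0,"y":0,"z":-0.5,"ax":0,"ay":0,"az":0},
    {"grip":-1,"x":0,"y":0,"z":-0.5,"ax":0,"ay":0,"az":0}
  ]
}}

```text
time_s: 9.15
ee_pos: [0.552, 0.0858, 0.1021]
ee_rot: [-180.0, -0.1, -55.7]
contact_force: [-5.7, 0.5, 9.0]
opening: 0.0126
```

```bash
python3 goal.py .552 .0855 .104 -55.75
```

```text
t 9.15 shift [ 0.01 -0.28  1.85] turn [ 0.05  0.07 -0.09] F [-5.7  0.5  9. ] M [ 0.06  1.11 -0.02] op 0.0126 pos [0.552  0.0858 0.1021]
```

>>> {"op": "play_rows", "data": {
  "deltas": [
    {"grip":-1,"x":-0.1,"y":0,"z":-0.5,"ax":0,"ay":0,"az":0},
    {"grip":-1,"x":-0.1,"y":0,"z":-0.5,"ax":0,"ay":0,"az":0},
    {"grip":-1,"x":-0.1,"y":0,"z":-0.5,"ax":0,"ay":0,"az":0},
    {"grip":-1,"x":0,"y":0,"z":-0.5,"ax":0,"ay":0,"az":0},
    {"grip":-1,"x":0,"y":0,"z":-0.5,"ax":0,"ay":0,"az":0},
    {"grip":-1,"x":0,"y":0,"z":-0.4,"ax":0,"ay":0,"az":0},
    {"grip":-1,"x":0,"y":0,"z":-0.4,"ax":0,"ay":0,"az":0},
    {"grip":-1,"x":0,"y":0,"z":-0.4,"ax":0,"ay":0,"az":0},
    {"grip":-1,"x":0,"y":0,"z":-0.4,"ax":0,"ay":0,"az":0},
    {"grip":-1,"x":0,"y":0,"z":-0.4,"ax":0,"ay":0,"az":0}
  ]
}}

```text
time_s: 10.4
ee_pos: [0.552, 0.0858, 0.1022]
ee_rot: [-179.9, -0.1, -55.7]
contact_force: [-4.8, 0.3, 8.5]
opening: 0.0128
```

```bash
python3 goal.py .552 .0855 .104 -55.75
```

```text
t 10.4 shift [ 0.03 -0.29  1.77] turn [ 0.05  0.15 -0.1 ] F [-4.8  0.3  8.5] M [ 0.05  1.07 -0.02] op 0.0128 pos [0.552  0.0858 0.1022]
```

>>> {"op": "play_rows", "data": {
  "deltas": [
    {"grip":-1,"x":-0.1,"y":0,"z":-0.8,"ax":0,"ay":0,"az":0},
    {"grip":-1,"x":-0.1,"y":0,"z":-0.8,"ax":0,"ay":0,"az":0},
    {"grip":-1,"x":-0.1,"y":0,"z":-0.8,"ax":0,"ay":0,"az":0},
    {"grip":-1,"x":0,"y":0,"z":-0.8,"ax":0,"ay":0,"az":0},
    {"grip":-1,"x":0,"y":0,"z":-0.8,"ax":0,"ay":0,"az":0},
    {"grip":-1,"x":0,"y":0,"z":-0.8,"ax":0,"ay":0,"az":0},
    {"grip":-1,"x":0,"y":0,"z":-0.8,"ax":0,"ay":0,"az":0},
    {"grip":-1,"x":0,"y":0,"z":-0.8,"ax":0,"ay":0,"az":0},
    {"grip":-1,"x":0,"y":0,"z":-0.8,"ax":0,"ay":0,"az":0},
    {"grip":-1,"x":0,"y":0,"z":-0.8,"ax":0,"ay":0,"az":0}
  ]
}}

```text
time_s: 11.65
ee_pos: [0.552, 0.0858, 0.0995]
ee_rot: [-179.8, -0.2, -55.7]
contact_force: [-6.7, 0.6, 10.5]
opening: 0.0126
```

```bash
python3 goal.py .552 .0855 .104 -55.75
```

```text
t 11.65 shift [ 0.04 -0.25  4.53] turn [ 0.05  0.24 -0.09] F [-6.7  0.6 10.5] M [-0.01  1.28  0.01] op 0.0126 pos [0.552  0.0858 0.0995]
```

>>> {"op": "play_rows", "data": {
  "deltas": [
    {"grip":-1,"x":0,"y":0,"z":-0.9,"ax":0,"ay":-0.1,"az":0},
    {"grip":-1,"x":0,"y":0,"z":-0.9,"ax":0,"ay":0,"az":0},
    {"grip":-1,"x":0,"y":0,"z":-0.9,"ax":0,"ay":0,"az":0},
    {"grip":-1,"x":0,"y":0,"z":-0.9,"ax":0,"ay":0,"az":0},
    {"grip":-1,"x":0,"y":0,"z":-0.9,"ax":0,"ay":0,"az":0},
    {"grip":-1,"x":0,"y":0,"z":-0.9,"ax":0,"ay":0,"az":0},
    {"grip":-1,"x":0,"y":0,"z":-0.9,"ax":0,"ay":0,"az":0},
    {"grip":-1,"x":0,"y":0,"z":-0.9,"ax":0,"ay":0,"az":0},
    {"grip":-1,"x":0,"y":0,"z":-0.9,"ax":0,"ay":0,"az":0},
    {"grip":-1,"x":0,"y":0,"z":-0.9,"ax":0,"ay":0,"az":0}
  ]
}}

```text
time_s: 12.9
ee_pos: [0.552, 0.0858, 0.0973]
ee_rot: [-179.7, -0.3, -55.7]
contact_force: [-7.8, 1.2, 13.4]
opening: 0.0129
```

```bash
python3 goal.py .552 .0855 .104 -55.75
```

```text
t 12.9 shift [ 0.03 -0.3   6.67] turn [ 0.05  0.39 -0.1 ] F [-7.8  1.2 13.4] M [ 0.01  1.69 -0.04] op 0.0129 pos [0.552  0.0858 0.0973]
```

>>> {"op": "play_rows", "data": {
  "deltas": [
    {"grip":-1,"x":0,"y":0,"z":-1,"ax":0,"ay":0.2,"az":0},
    {"grip":-1,"x":0,"y":0,"z":-1,"ax":0,"ay":0.2,"az":0},
    {"grip":-1,"x":0,"y":0,"z":-1,"ax":0,"ay":0.2,"az":0},
    {"grip":-1,"x":0,"y":0,"z":-1,"ax":0,"ay":0.2,"az":0},
    {"grip":-1,"x":0,"y":0,"z":-1,"ax":0,"ay":0.2,"az":0},
    {"grip":-1,"x":0,"y":0,"z":-1,"ax":0,"ay":0.2,"az":0},
    {"grip":-1,"x":0,"y":0,"z":-1,"ax":0,"ay":0.2,"az":0},
    {"grip":-1,"x":0,"y":0,"z":-1,"ax":0,"ay":0.2,"az":0},
    {"grip":-1,"x":0,"y":0,"z":-1,"ax":0,"ay":0.2,"az":0},
    {"grip":-1,"x":0,"y":0,"z":-1,"ax":0,"ay":0.2,"az":0}
  ]
}}

```text
time_s: 14.15
ee_pos: [0.5528, 0.0858, 0.0971]
ee_rot: [178.8, 0.8, -55.7]
contact_force: [-8.9, 0.9, 14.2]
opening: 0.0128
```

```bash
python3 goal.py .552 .0855 .104 -55.75
```

```text
t 14.15 shift [-0.8  -0.26  6.86] turn [ 0.06 -1.44 -0.11] F [-8.9  0.9 14.2] M [-0.04  1.43  0.04] op 0.0128 pos [0.5528 0.0858 0.0971]
```

>>> {"op": "play_rows", "data": {
  "deltas": [
    {"grip":-1,"x":-0.3,"y":0,"z":-1,"ax":0,"ay":-0.5,"az":0},
    {"grip":-1,"x":-0.3,"y":0,"z":-1,"ax":0,"ay":-0.5,"az":0},
    {"grip":-1,"x":-0.2,"y":0,"z":-1,"ax":0,"ay":-0.4,"az":0},
    {"grip":-1,"x":0,"y":0,"z":-1,"ax":0,"ay":0,"az":-2},
    {"grip":-1,"x":0,"y":0,"z":-1,"ax":0,"ay":0,"az":-2},
    {"grip":-1,"x":0,"y":0,"z":-1,"ax":0,"ay":0,"az":-2},
    {"grip":-1,"x":0,"y":0,"z":-1,"ax":0,"ay":0,"az":0},
    {"grip":-1,"x":0,"y":0,"z":-1,"ax":0,"ay":0,"az":0},
    {"grip":-1,"x":0,"y":0,"z":-1,"ax":0,"ay":0,"az":0},
    {"grip":-1,"x":0,"y":0,"z":-1,"ax":0,"ay":0,"az":0}
  ]
}}

```text
time_s: 15.4
ee_pos: [0.5522, 0.0857, 0.0973]
ee_rot: [-180.0, -0.1, -61.7]
contact_force: [-9.7, 0.7, 16.0]
opening: 0.0126
```

```bash
python3 goal.py .552 .0855 .104 -55.75
```

```text
t 15.4 shift [-0.17 -0.23  6.74] turn [0.1  0.12 6.  ] F [-9.7  0.7 16. ] M [-0.12  1.83  0.28] op 0.0126 pos [0.5522 0.0857 0.0973]
```

>>> {"op": "play_rows", "data": {
  "deltas": [
    {"grip":-1,"x":0,"y":0,"z":-1,"ax":0,"ay":0,"az":-2},
    {"grip":-1,"x":0,"y":0,"z":-1,"ax":0,"ay":0,"az":-2},
    {"grip":-1,"x":0,"y":0,"z":-1,"ax":0,"ay":0,"az":0},
    {"grip":-1,"x":0,"y":0,"z":-1,"ax":0,"ay":0,"az":0},
    {"grip":-1,"x":0,"y":0,"z":-1,"ax":0,"ay":0,"az":0},
    {"grip":-1,"x":0,"y":0,"z":-1,"ax":0,"ay":0,"az":0},
    {"grip":-1,"x":0,"y":0,"z":-1,"ax":0,"ay":0,"az":0},
    {"grip":-1,"x":0,"y":0,"z":-1,"ax":0,"ay":0,"az":0},
    {"grip":-1,"x":0,"y":0,"z":-1,"ax":0,"ay":0,"az":0},
    {"grip":-1,"x":0,"y":0,"z":-1,"ax":0,"ay":0,"az":0}
  ]
}}

```text
time_s: 16.65
ee_pos: [0.5521, 0.0857, 0.0972]
ee_rot: [-179.9, -0.3, -65.6]
contact_force: [-8.8, 0.9, 15.2]
opening: 0.013
```

```bash
python3 goal.py .552 .0855 .104 -115.75
```

```text
t 16.65 shift [-0.14 -0.25  6.79] turn [  0.28   0.09 -50.15] F [-8.8  0.9 15.2] M [-0.1   1.84  0.36] op 0.013 pos [0.5521 0.0857 0.0972]
```

>>> {"op": "play_rows", "data": {
  "deltas": [
    {"grip":-1,"x":0,"y":0,"z":-1,"ax":0,"ay":0,"az":-7},
    {"grip":-1,"x":0,"y":0,"z":-1,"ax":0,"ay":0,"az":-7},
    {"grip":-1,"x":0,"y":0,"z":-1,"ax":0,"ay":0,"az":-7},
    {"grip":-1,"x":0,"y":0,"z":-1,"ax":0,"ay":0,"az":-7},
    {"grip":-1,"x":0,"y":0,"z":-1,"ax":0,"ay":0,"az":-7},
    {"grip":-1,"x":0,"y":0,"z":-1,"ax":0,"ay":0,"az":-6},
    {"grip":-1,"x":0,"y":0,"z":-1,"ax":0,"ay":0,"az":-5},
    {"grip":-1,"x":0,"y":0,"z":-1,"ax":0,"ay":0,"az":-3},
    {"grip":-1,"x":0,"y":0,"z":-1,"ax":0,"ay":0,"az":0},
    {"grip":-1,"x":0,"y":0,"z":-1,"ax":0,"ay":0,"az":0}
  ]
}}

```text
time_s: 17.9
ee_pos: [0.5521, 0.0854, 0.0971]
ee_rot: [-179.8, -0.3, -116.3]
contact_force: [-9.7, 0.2, 15.3]
opening: 0.0129
```

```bash
python3 goal.py .552 .0855 .104 -115.75
```

```text
t 17.9 shift [-0.08  0.13  6.9 ] turn [ 0.35 -0.    0.51] F [-9.7  0.2 15.3] M [0.07 1.85 0.  ] op 0.0129 pos [0.5521 0.0854 0.0971]
```

>>> {"op": "play_rows", "data": {
  "deltas": [
    {"grip":-1,"x":0,"y":0,"z":0,"ax":0,"ay":0,"az":0},
    {"grip":-1,"x":0,"y":0,"z":1,"ax":0,"ay":0,"az":0},
    {"grip":-1,"x":0,"y":0,"z":1,"ax":0,"ay":0,"az":0},
    {"grip":-1,"x":0,"y":0,"z":1,"ax":0,"ay":0,"az":0},
    {"grip":-1,"x":0,"y":0,"z":1,"ax":0,"ay":0,"az":0},
    {"grip":-1,"x":0,"y":0,"z":0,"ax":0,"ay":0,"az":0},
    {"grip":0,"x":0,"y":0,"z":0,"ax":0,"ay":0,"az":0},
    {"grip":0,"x":0,"y":0,"z":0,"ax":0,"ay":0,"az":0},
    {"grip":0,"x":0,"y":0,"z":0,"ax":0,"ay":0,"az":0},
    {"grip":0,"x":0,"y":0,"z":0,"ax":0,"ay":0,"az":0}
  ]
}}

```text
time_s: 19.15
ee_pos: [0.5521, 0.0851, 0.1012]
ee_rot: [-179.8, -0.3, -116.3]
contact_force: [-0.2, 0.1, 0.4]
opening: 0.0429
```

```bash
python3 goal.py .5186 -.2792 .2 -77
```

```text
t 19.15 shift [ -33.51 -364.28   98.82] turn [ 0.36  0.12 39.27] F [-0.2  0.1  0.4] M [-0.01  0.02 -0.01] op 0.0429 pos [0.5521 0.0851 0.1012]
```

>>> {"op": "play_rows", "data": {
  "deltas": [
    {"grip":0,"x":0,"y":0,"z":30,"ax":0.3,"ay":0,"az":0},
    {"grip":0,"x":0,"y":0,"z":40,"ax":0,"ay":0,"az":0},
    {"grip":1,"x":-3,"y":-35,"z":20,"ax":0,"ay":0,"az":10},
    {"grip":1,"x":-3,"y":-40,"z":0,"ax":0,"ay":0,"az":10},
    {"grip":1,"x":-3,"y":-40,"z":0,"ax":0,"ay":0,"az":10},
    {"grip":1,"x":-3,"y":-40,"z":0,"ax":0,"ay":0,"az":10},
    {"grip":1,"x":-3,"y":-40,"z":0,"ax":0,"ay":0,"az":10},
    {"grip":1,"x":-3,"y":-40,"z":0,"ax":0,"ay":0,"az":10},
    {"grip":1,"x":-3,"y":-40,"z":0,"ax":0,"ay":0,"az":10},
    {"grip":1,"x":-3,"y":-40,"z":0,"ax":0,"ay":0,"az":10}
  ]
}}

```text
time_s: 20.4
ee_pos: [0.5262, -0.2376, 0.1945]
ee_rot: [-179.9, -0.3, -33.5]
contact_force: [0.6, 0.0, -0.1]
opening: 0.0853
```

```bash
python3 goal.py .5186 -.2792 .2 13;python3 -c "
from h import *
d=grab('scene');save(d,'s3.png',(260,150,320,200),12);d=grab('top');save(d,'t3.png',(195,195,245,245),12)"
```

```text
t 20.4 shift [ -7.63 -41.64   5.54] turn [-0.08  0.29 46.52] F [ 0.6  0.  -0.1] M [-0.01 -0.1  -0.  ] op 0.0853 pos [ 0.5262 -0.2376  0.1945]
```

View pics/s3.png

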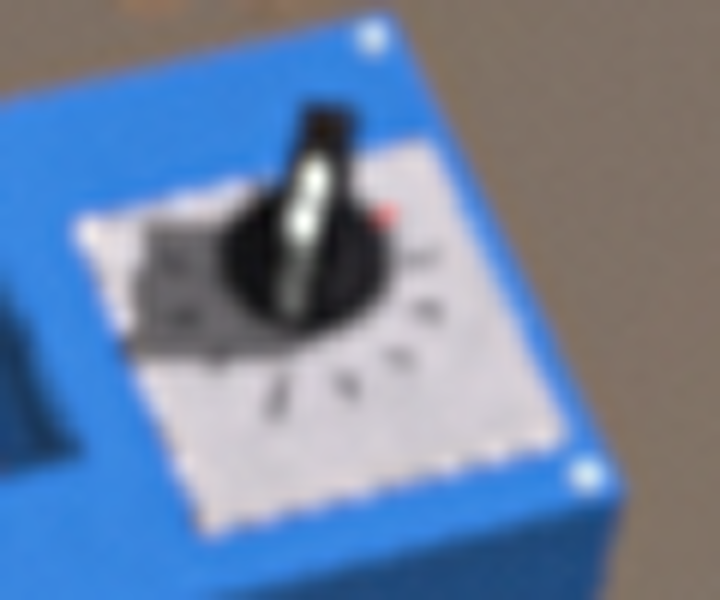

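View pics/t3.png

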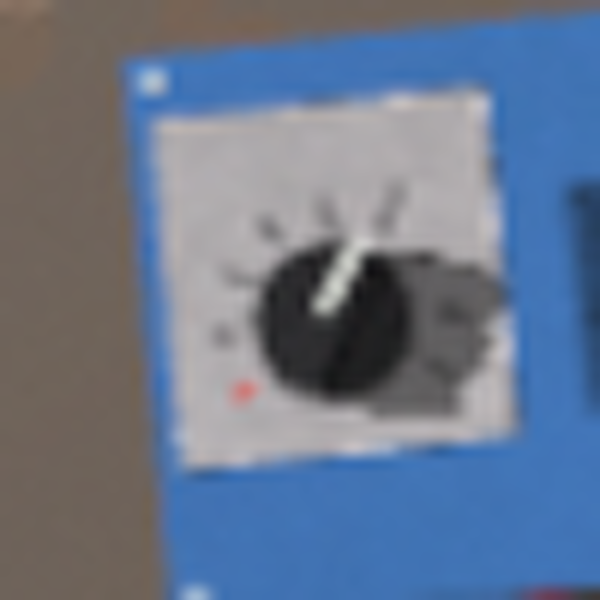

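>>> {"op": "play_rows", "data": {
  "deltas": [
    {"grip":1,"x":-2,"y":0,"z":0,"ax":0,"ay":0.3,"az":9},
    {"grip":1,"x":-2,"y":-10,"z":0,"ax":0,"ay":0,"az":9},
    {"grip":1,"x":-2,"y":-10,"z":0,"ax":0,"ay":0,"az":9},
    {"grip":1,"x":-1,"y":-10,"z":0,"ax":0,"ay":0,"az":8},
    {"grip":1,"x":0,"y":-5,"z":0,"ax":0,"ay":0,"az":5},
    {"grip":1,"x":0,"y":0,"z":-10,"ax":0,"ay":0,"az":2},
    {"grip":1,"x":0,"y":0,"z":-20,"ax":0,"ay":0,"az":0},
    {"grip":1,"x":0,"y":0,"z":-20,"ax":0,"ay":0,"az":0},
    {"grip":1,"x":0,"y":0,"z":-10,"ax":0,"ay":0,"az":0},
    {"grip":1,"x":0,"y":0,"z":0,"ax":0,"ay":0,"az":0}
  ]
}}

```text
time_s: 21.75
ee_pos: [0.5184, -0.2717, 0.1276]
ee_rot: [-179.9, 0.2, 8.9]
contact_force: [0.3, -0.9, 0.1]
opening: 0.0856
```

```bash
python3 goal.py .5188 -.2792 .053 13.2;python3 -c "
from h import *
d=grab('scene');save(d,'s4.png',(100,110,230,230),6)"
```

```text
t 21.75 shift [  0.42  -7.46 -74.65] turn [-0.05 -0.16  4.32] F [ 0.3 -0.9  0.1] M [0.04 0.03 0.02] op 0.0856 pos [ 0.5184 -0.2717  0.1276]
```

View pics/s4.png

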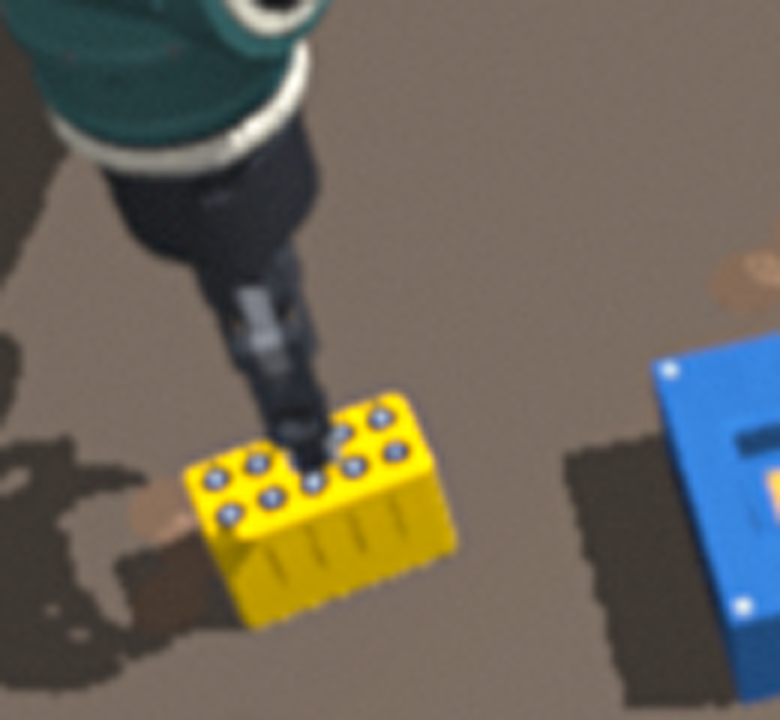

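>>> {"op": "play_rows", "data": {
  "deltas": [
    {"grip":1,"x":0.4,"y":-7,"z":0,"ax":0,"ay":0,"az":4},
    {"grip":1,"x":0,"y":0,"z":-8,"ax":0,"ay":0,"az":0.3},
    {"grip":1,"x":0,"y":0,"z":-10,"ax":0,"ay":0,"az":0},
    {"grip":1,"x":0,"y":0,"z":-10,"ax":0,"ay":0,"az":0},
    {"grip":1,"x":0,"y":0,"z":-10,"ax":0,"ay":0,"az":0},
    {"grip":1,"x":0,"y":0,"z":-10,"ax":0,"ay":0,"az":0},
    {"grip":1,"x":0,"y":0,"z":-10,"ax":0,"ay":0,"az":0},
    {"grip":1,"x":0,"y":0,"z":-8,"ax":0,"ay":0,"az":0},
    {"grip":1,"x":0,"y":0,"z":-3,"ax":0,"ay":0,"az":0},
    {"grip":1,"x":0,"y":0,"z":0,"ax":0,"ay":0,"az":0}
  ]
}}

```text
time_s: 23.05
ee_pos: [0.5193, -0.2786, 0.0554]
ee_rot: [-180.0, 0.1, 13.0]
contact_force: [0.0, -0.4, 0.8]
opening: 0.0856
```

```bash
python3 goal.py .5188 -.2792 .053 13.2
```

```text
t 23.05 shift [-0.51 -0.6  -2.38] turn [ 0.01 -0.06  0.16] F [ 0.  -0.4  0.8] M [-0.   -0.05 -0.01] op 0.0856 pos [ 0.5193 -0.2786  0.0554]
```

Close on the pack.

>>> {"op": "play_rows", "data": {
  "deltas": [
    {"grip":0.4,"x":-0.5,"y":-0.6,"z":-2,"ax":0,"ay":0,"az":0.2},
    {"grip":0.3,"x":0,"y":0,"z":0,"ax":0,"ay":0,"az":0},
    {"grip":0.2,"x":0,"y":0,"z":0,"ax":0,"ay":0,"az":0},
    {"grip":0.1,"x":0,"y":0,"z":0,"ax":0,"ay":0,"az":0},
    {"grip":0,"x":0,"y":0,"z":0,"ax":0,"ay":0,"az":0},
    {"grip":-1,"x":0,"y":0,"z":0,"ax":0,"ay":0,"az":0},
    {"grip":-1,"x":0,"y":0,"z":0,"ax":0,"ay":0,"az":0},
    {"grip":-1,"x":0,"y":0,"z":0,"ax":0,"ay":0,"az":0},
    {"grip":-1,"x":0,"y":0,"z":0,"ax":0,"ay":0,"az":0},
    {"grip":-1,"x":0,"y":0,"z":0,"ax":0,"ay":0,"az":0}
  ]
}}

```text
time_s: 24.3
ee_pos: [0.5191, -0.2795, 0.0544]
ee_rot: [179.9, 0.0, 13.3]
contact_force: [-1.2, -0.0, 2.6]
opening: 0.0468
```

```bash
python3 goal.py .5188 -.2792 .053 13.2
```

```text
t 24.3 shift [-0.28  0.29 -1.41] turn [ 0.05  0.   -0.06] F [-1.2 -0.   2.6] M [0.06 0.12 0.03] op 0.0468 pos [ 0.5191 -0.2795  0.0544]
```

>>> {"op": "play_rows", "data": {
  "deltas": [
    {"grip":-1,"x":0,"y":0,"z":10,"ax":0,"ay":0,"az":0},
    {"grip":-1,"x":0,"y":0,"z":20,"ax":0,"ay":0,"az":0},
    {"grip":-1,"x":0,"y":0,"z":25,"ax":0,"ay":0,"az":0},
    {"grip":-1,"x":0,"y":0,"z":25,"ax":0,"ay":0,"az":0},
    {"grip":-1,"x":0,"y":0,"z":20,"ax":0,"ay":0,"az":0},
    {"grip":-1,"x":3,"y":15,"z":5,"ax":0,"ay":0,"az":-1},
    {"grip":-1,"x":7,"y":40,"z":0,"ax":0,"ay":0,"az":-2},
    {"grip":-1,"x":7,"y":40,"z":0,"ax":0,"ay":0,"az":-2},
    {"grip":-1,"x":7,"y":40,"z":0,"ax":0,"ay":0,"az":-2},
    {"grip":-1,"x":5,"y":30,"z":0,"ax":0,"ay":0,"az":-2}
  ]
}}

```text
time_s: 25.55
ee_pos: [0.5472, -0.1109, 0.1702]
ee_rot: [179.9, -0.1, 3.8]
contact_force: [0.1, -0.5, -6.7]
opening: 0.0466
```

```bash
python3 goal.py .561 -.0341 .155 4.25
```

```text
t 25.55 shift [ 13.76  76.84 -15.18] turn [0.05 0.08 0.48] F [ 0.1 -0.5 -6.7] M [-0.02 -0.06 -0.05] op 0.0466 pos [ 0.5472 -0.1109  0.1702]
```

>>> {"op": "play_rows", "data": {
  "deltas": [
    {"grip":-1,"x":5,"y":25,"z":0,"ax":0,"ay":0,"az":0},
    {"grip":-1,"x":5,"y":25,"z":0,"ax":0,"ay":0,"az":0},
    {"grip":-1,"x":3,"y":12,"z":0,"ax":0,"ay":0,"az":0},
    {"grip":-1,"x":1,"y":6,"z":0,"ax":0,"ay":0,"az":0.3},
    {"grip":-1,"x":0,"y":2,"z":-5,"ax":0,"ay":0,"az":0.3},
    {"grip":-1,"x":0,"y":0,"z":-8,"ax":0,"ay":0,"az":0},
    {"grip":-1,"x":0,"y":0,"z":-5,"ax":0,"ay":0,"az":0},
    {"grip":-1,"x":0,"y":0,"z":0,"ax":0,"ay":0,"az":0},
    {"grip":-1,"x":0,"y":0,"z":0,"ax":0,"ay":0,"az":0},
    {"grip":-1,"x":0,"y":0,"z":0,"ax":0,"ay":0,"az":0}
  ]
}}

```text
time_s: 26.8
ee_pos: [0.5611, -0.0388, 0.1534]
ee_rot: [179.9, -0.1, 4.4]
contact_force: [-0.8, -1.0, -6.3]
opening: 0.0474
```

```bash
python3 goal.py .561 -.0341 .155 4.25;python3 -c "
from h import *
d=grab('scene');save(d,'s5.png',(190,90,320,210),6);d=grab('top');save(d,'t5.png',(190,160,300,260),7)"
```

```text
t 26.8 shift [-0.1   4.72  1.6 ] turn [ 0.08  0.09 -0.15] F [-0.8 -1.  -6.3] M [-0.01 -0.04 -0.01] op 0.0474 pos [ 0.5611 -0.0388  0.1534]
```

View pics/s5.png

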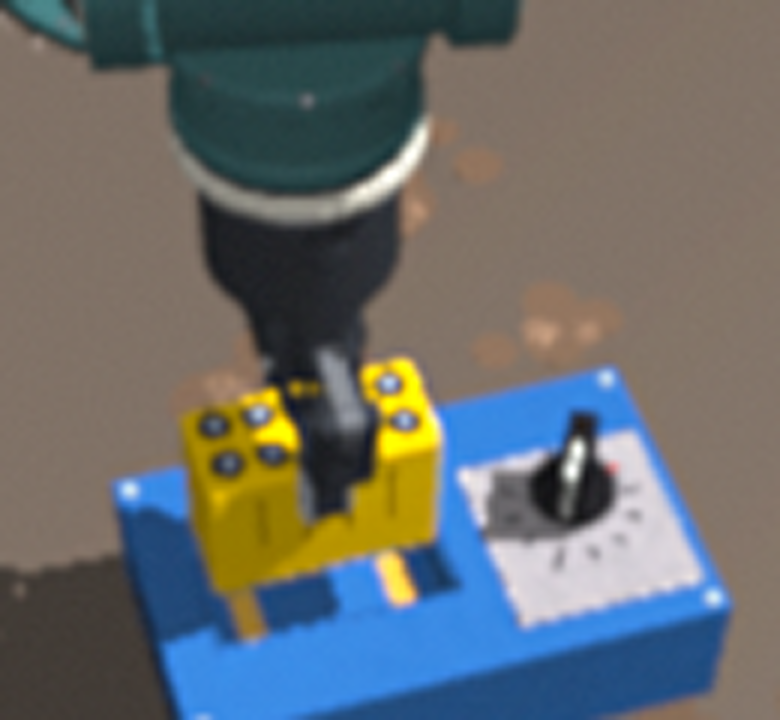

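View pics/t5.png

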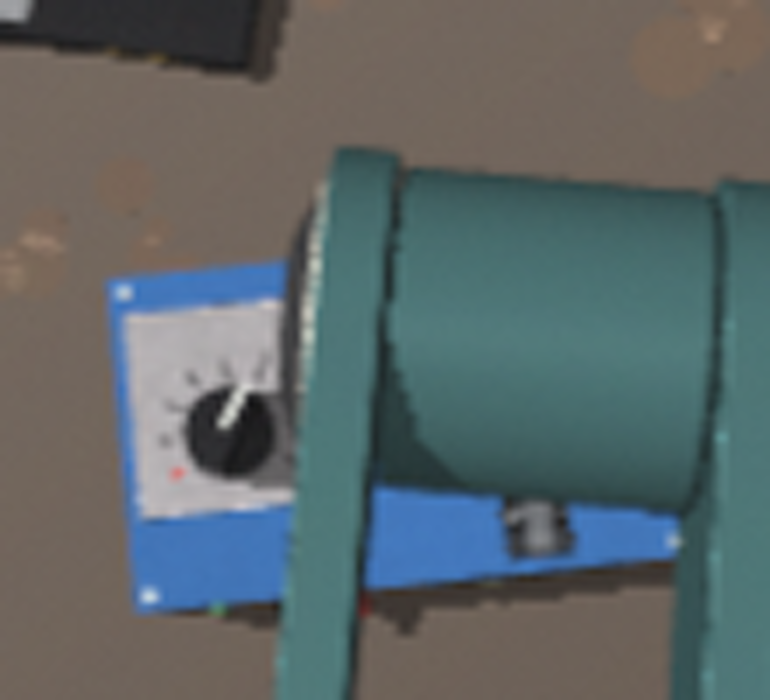

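```bash
python3 -c "
from h import *
d=grab('scene');c=np.array([.5611,-.0388])
a=np.radians(4.3);R=np.array([[np.cos(a),-np.sin(a)],[np.sin(a),np.cos(a)]])
for u,v,z in((218,590,.099),(437,546,.099),(210,493,.171),(440,433,.171)):
  p=onz(d,190+(u+.5)/6-.5,90+(v+.5)/6-.5,z)[:2];print((R.T@(p-c)*1000).round(1))
t=[.561,-.0341]
for u,v in((462,588),(250,643)):print((R.T@(onz(d,190+(u+.5)/6-.5,90+(v+.5)/6-.5,.07)[:2]-t)*1000).round(1))
"
```

```text
[ 21.3 -47.9]
[26.1 50.1]
[ 25.3 -48.2]
[22.2 50.7]
[31.  56.4]
[ 32.2 -42.7]
```

>>> {"op": "play_rows", "data": {
  "deltas": [
    {"grip":-1,"x":0,"y":3.7,"z":0,"ax":0,"ay":0,"az":-0.1},
    {"grip":-1,"x":0,"y":0,"z":0,"ax":0,"ay":0,"az":0},
    {"grip":-1,"x":0,"y":0,"z":-7,"ax":0,"ay":0,"az":0},
    {"grip":-1,"x":0,"y":0,"z":-7,"ax":0,"ay":0,"az":0},
    {"grip":-1,"x":0,"y":0,"z":-5,"ax":0,"ay":0,"az":0},
    {"grip":-1,"x":0,"y":0,"z":0,"ax":0,"ay":0,"az":0},
    {"grip":-1,"x":0,"y":0,"z":0,"ax":0,"ay":0,"az":0},
    {"grip":-1,"x":0,"y":0,"z":0,"ax":0,"ay":0,"az":0},
    {"grip":-1,"x":0,"y":0,"z":0,"ax":0,"ay":0,"az":0},
    {"grip":-1,"x":0,"y":0,"z":0,"ax":0,"ay":0,"az":0}
  ]
}}

```text
time_s: 28.2
ee_pos: [0.5611, -0.0347, 0.1332]
ee_rot: [179.9, -0.1, 4.3]
contact_force: [-1.1, 0.8, -6.3]
opening: 0.0468
```

```bash
python3 goal.py .561 -.0350 .0994 4.25
```

```text
t 28.2 shift [ -0.13  -0.28 -33.79] turn [ 0.08  0.1  -0.06] F [-1.1  0.8 -6.3] M [ 0.   -0.02  0.01] op 0.0468 pos [ 0.5611 -0.0347  0.1332]
```

Insert partway, to about 12 mm depth.

>>> {"op": "play_rows", "data": {
  "deltas": [
    {"grip":-1,"x":0,"y":-0.2,"z":-4,"ax":0,"ay":0,"az":0},
    {"grip":-1,"x":0,"y":0,"z":-4,"ax":0,"ay":0,"az":0},
    {"grip":-1,"x":0,"y":0,"z":-4,"ax":0,"ay":0,"az":0},
    {"grip":-1,"x":0,"y":0,"z":-3,"ax":0,"ay":0,"az":0},
    {"grip":-1,"x":0,"y":0,"z":-2,"ax":0,"ay":0,"az":0},
    {"grip":-1,"x":0,"y":0,"z":-2,"ax":0,"ay":0,"az":0},
    {"grip":-1,"x":0,"y":0,"z":-2,"ax":0,"ay":0,"az":0},
    {"grip":-1,"x":0,"y":0,"z":0,"ax":0,"ay":0,"az":0},
    {"grip":-1,"x":0,"y":0,"z":0,"ax":0,"ay":0,"az":0},
    {"grip":-1,"x":0,"y":0,"z":0,"ax":0,"ay":0,"az":0}
  ]
}}

```text
time_s: 29.45
ee_pos: [0.5611, -0.0349, 0.1106]
ee_rot: [179.9, -0.1, 4.3]
contact_force: [0.3, 0.3, -7.2]
opening: 0.047
```

```bash
python3 goal.py .561 -.0350 .0994 4.25
```

```text
t 29.45 shift [ -0.11  -0.06 -11.23] turn [ 0.08  0.1  -0.06] F [ 0.3  0.3 -7.2] M [-0.03 -0.01 -0.01] op 0.047 pos [ 0.5611 -0.0349  0.1106]
```

Free insertion, 14 mm deep with no side force. Down to the floor.

>>> {"op": "play_rows", "data": {
  "deltas": [
    {"grip":-1,"x":0,"y":0,"z":-3,"ax":0,"ay":0,"az":0},
    {"grip":-1,"x":0,"y":0,"z":-2,"ax":0,"ay":0,"az":0},
    {"grip":-1,"x":0,"y":0,"z":-2,"ax":0,"ay":0,"az":0},
    {"grip":-1,"x":0,"y":0,"z":-1,"ax":0,"ay":0,"az":0},
    {"grip":-1,"x":0,"y":0,"z":-1,"ax":0,"ay":0,"az":0},
    {"grip":-1,"x":0,"y":0,"z":-0.6,"ax":0,"ay":0,"az":0},
    {"grip":-1,"x":0,"y":0,"z":-0.6,"ax":0,"ay":0,"az":0},
    {"grip":-1,"x":0,"y":0,"z":-0.6,"ax":0,"ay":0,"az":0},
    {"grip":-1,"x":0,"y":0,"z":-0.6,"ax":0,"ay":0,"az":0},
    {"grip":-1,"x":0,"y":0,"z":-0.6,"ax":0,"ay":0,"az":0}
  ]
}}

```text
time_s: 30.7
ee_pos: [0.5612, -0.035, 0.0994]
ee_rot: [179.9, -0.1, 4.3]
contact_force: [-4.6, -0.9, 3.1]
opening: 0.0475
```

```bash
python3 goal.py .561 -.0350 .0994 4.25
```

```text
t 30.7 shift [-0.16 -0.01  0.01] turn [ 0.09  0.12 -0.06] F [-4.6 -0.9  3.1] M [ 0.1   0.95 -0.01] op 0.0475 pos [ 0.5612 -0.035   0.0994]
```

>>> {"op": "play_rows", "data": {
  "deltas": [
    {"grip":-1,"x":0,"y":0,"z":-0.9,"ax":0,"ay":0,"az":0},
    {"grip":-1,"x":0,"y":0,"z":-0.9,"ax":0,"ay":0,"az":0},
    {"grip":-1,"x":0,"y":0,"z":-0.9,"ax":0,"ay":0,"az":0},
    {"grip":-1,"x":0,"y":0,"z":-0.9,"ax":0,"ay":0,"az":0},
    {"grip":-1,"x":0,"y":0,"z":-0.9,"ax":0,"ay":0,"az":0},
    {"grip":-1,"x":0,"y":0,"z":-0.9,"ax":0,"ay":0,"az":0},
    {"grip":-1,"x":0,"y":0,"z":-0.9,"ax":0,"ay":0,"az":0},
    {"grip":-1,"x":0,"y":0,"z":-0.9,"ax":0,"ay":0,"az":0},
    {"grip":-1,"x":0,"y":0,"z":-0.9,"ax":0,"ay":0,"az":0},
    {"grip":-1,"x":0,"y":0,"z":-0.5,"ax":0,"ay":0,"az":0}
  ]
}}

```text
time_s: 31.95
ee_pos: [0.5611, -0.035, 0.0994]
ee_rot: [179.9, -0.2, 4.3]
contact_force: [-3.6, -0.3, -0.9]
opening: 0.0466
```

```bash
python3 goal.py .561 -.0350 .0994 4.25
```

```text
t 31.95 shift [-0.07  0.    0.02] turn [ 0.11  0.22 -0.06] F [-3.6 -0.3 -0.9] M [0.11 0.71 0.04] op 0.0466 pos [ 0.5611 -0.035   0.0994]
```

Seated: no further travel at 0.0994 m, the expected home height. Release and lift off.

>>> {"op": "play_rows", "data": {
  "deltas": [
    {"grip":-1,"x":0,"y":0,"z":0,"ax":0,"ay":0,"az":0},
    {"grip":0.3,"x":0,"y":0,"z":0,"ax":0,"ay":0,"az":0},
    {"grip":0.7,"x":0,"y":0,"z":0,"ax":0,"ay":0,"az":0},
    {"grip":0.7,"x":0,"y":0,"z":0,"ax":0,"ay":0,"az":0},
    {"grip":0.7,"x":0,"y":0,"z":0,"ax":0,"ay":0,"az":0},
    {"grip":0.7,"x":0,"y":0,"z":8,"ax":0,"ay":0,"az":0},
    {"grip":0.7,"x":0,"y":0,"z":15,"ax":0,"ay":0,"az":0},
    {"grip":0.7,"x":0,"y":0,"z":25,"ax":0,"ay":0,"az":0},
    {"grip":0.7,"x":0,"y":0,"z":25,"ax":0,"ay":0,"az":0},
    {"grip":0.7,"x":0,"y":0,"z":25,"ax":0,"ay":0,"az":0}
  ]
}}

```text
time_s: 33.2
ee_pos: [0.5616, -0.035, 0.2039]
ee_rot: [179.8, -0.4, 4.3]
contact_force: [0.3, 0.1, -0.2]
opening: 0.0726
```

>>> {"op": "play_rows", "data": {
  "deltas": [
    {"grip":0.7,"x":0,"y":-20,"z":20,"ax":0,"ay":0,"az":0},
    {"grip":0.7,"x":-5,"y":-45,"z":5,"ax":0,"ay":0,"az":0},
    {"grip":0.7,"x":-5,"y":-45,"z":0,"ax":0,"ay":0,"az":0},
    {"grip":0.7,"x":-5,"y":-45,"z":0,"ax":0,"ay":0,"az":0},
    {"grip":0.7,"x":-5,"y":-45,"z":0,"ax":0,"ay":0,"az":0},
    {"grip":0.7,"x":-10,"y":-45,"z":0,"ax":0,"ay":0,"az":0},
    {"grip":0.7,"x":-10,"y":-30,"z":0,"ax":0,"ay":0,"az":0},
    {"grip":0.7,"x":-5,"y":-15,"z":0,"ax":0,"ay":0,"az":0},
    {"grip":0.7,"x":0,"y":0,"z":0,"ax":0,"ay":0,"az":0},
    {"grip":0.7,"x":0,"y":0,"z":0,"ax":0,"ay":0,"az":0}
  ]
}}

```text
time_s: 34.45
ee_pos: [0.5124, -0.3404, 0.2402]
ee_rot: [179.6, -0.8, 4.3]
contact_force: [-0.3, -1.3, 1.0]
opening: 0.073
```

```bash
python3 goal.py .561 -.0350 .0994 4.25; python3 -c "
from h import *
d=grab('scene');save(d,'s6.png',(190,110,320,220),6);
a=np.radians(4.25);R=np.array([[np.cos(a),-np.sin(a)],[np.sin(a),np.cos(a)]])
d2=grab('top');save(d2,'t6.png',s=1.5)
import fit
for e in(d,d2):
  m=fit.hullmask(fit.masks(e)[1]);n=fit.np
  ys,xs=np.where(m);print(len(xs),xs.mean(),ys.mean(), proj(e,[.561,-.0341,.117]))
  def hullz(h):
    P=[[*(np.array([.561,-.0341])+R@[i*.024,j*.051]),z] for i in(-1,1) for j in(-1,1) for z in(.07+h,.117+h)]
    q=np.array([proj(e,p) for p in P],np.float32);o=np.zeros(m.shape,np.uint8);cv2.fillConvexPoly(o,np.round(cv2.convexHull(q)*16).astype(np.int32),1,8,4);return o
  for h in(-.004,0,.004,.008):o=hullz(h);print(h,int(o.sum()),int((o!=m).sum()))
"
```

```text
t 34.45 shift [  48.55  305.38 -140.8 ] turn [ 0.31  0.81 -0.02] F [-0.3 -1.3  1. ] M [0.   0.01 0.02] op 0.073 pos [ 0.5124 -0.3404  0.2402]
986 243.35598377281949 179.6764705882353 [243.01084025 172.89659473]
-0.004 1051 79
0 1053 149
0.004 1057 219
0.008 1067 297
551 260.9818511796733 216.85480943738656 [261.23068942 216.40006556]
-0.004 602 53
0 604 53
0.004 605 54
0.008 609 58
```

View pics/s6.png

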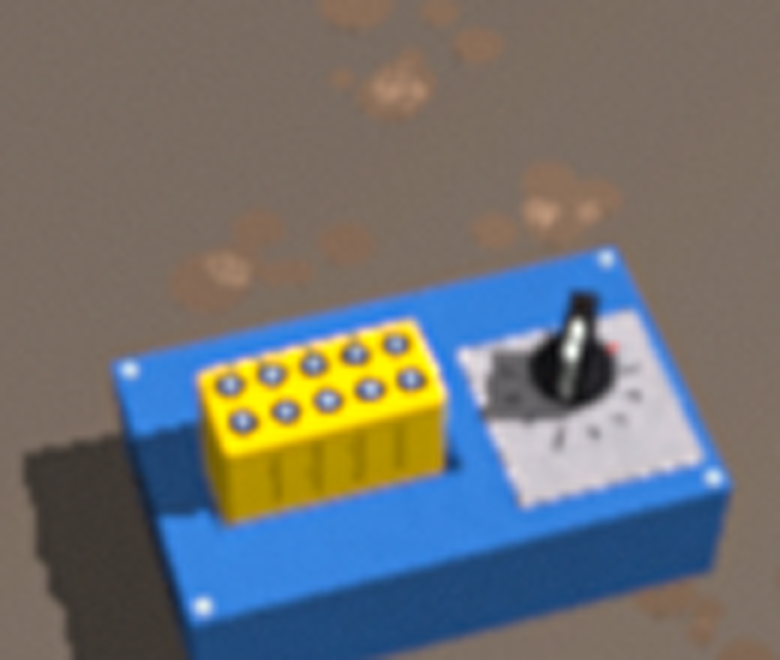

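View pics/t6.png

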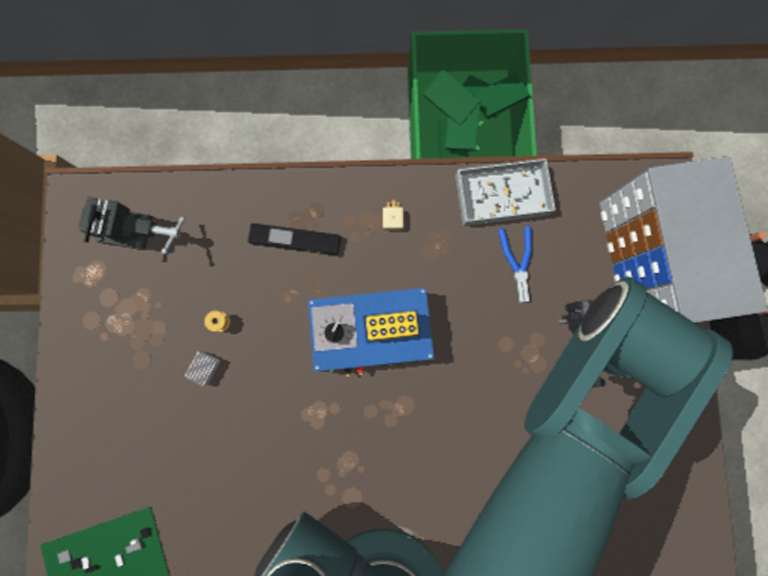

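```bash
python3 -c "
from cell import bot
print(bot.hand_in())"
```

```text
the job is handed in; nothing more can be done
None
```

The selector is set to five cells and the pack is home in the tester's well. The job was handed in at about 34.5 s of the 72 s allowed.

- **Knob:** It started at click 3. I pressed it about 8.7 mm to its stop and turned it two clicks clockwise. The wrist read 14–16 N during the press and turn, so at times slightly above the 12–15 N firm press but well under 30 N. The highest turning moment I read was 0.36 N m, a little above the 0.3 N m expected for a click. Forcing a locked knob that far would have read about 0.9 N m. I then let it rise and released it. The pictures show the line on the longer tick and the knob up.
- **Pack:** It was lowered with no side force until it stopped at the expected floor height (TCP 0.0994 m), and a further push moved it no lower. Only then did I let go.
- **Last pictures:** The pack stands upright in the well and the bystanders look where they were. The gripper was clear of everything. The silhouette check in the scene camera fitted best 4 mm below nominal, which rules out a pack standing proud. The top camera could not tell the heights apart.

Force was only read at the end of each move, so brief peaks in between were not seen.

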